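# Inspect a returned surgical set: turn the guide block, sort the clamps

### The job

Finish the inspection of this returned instrument set. Slide the vise's jaw back, turn the guide block a quarter turn so that its two green ends, now gripped by the jaws, are exposed, stand it back on the vise's floor square against the fixed jaw and about centred on the jaws' width, and slide the jaw shut on it again. Lay every clamp that is ratcheted shut in the red tray and every clamp whose jaws are open in the blue tray, in any order, leaving all jaws as they are; do not disturb the dish, the bottle or the jar.

Things in the scene. Friction and masses are not known exactly. Their poses are not given: they have to be found in the camera images.
- clamp1: steel ring-handled clamp (hemostat), 128 mm long, lying flat; may be absent. Origin under the middle of its box lock (the hinge block, 24 mm along x, 20 mm across y, 16 mm high, standing above the 7 mm high arms: the place to grip, closing along y). x points to the jaw tips (55 mm off), the finger rings lie at -x (ends 73 mm off). The box lock and one arm are this body. Shut it is 46 mm wide over the rings; open, up to 72 mm. Mass 75 g
- clamp1_jaw (a joint): opening angle of clamp1's other arm (rad): below 0.02 is ratcheted shut (jaws together, will not open), 0.30 to 0.40 is open (jaws spread apart some 20 mm at the tips); an open one moves stiffly (0.25 N m) and keeps its angle if not squeezed at the arms; it can be spread up to 0.5
- clamp2: steel ring-handled clamp (hemostat), 128 mm long, lying flat; may be absent. Origin under the middle of its box lock (the hinge block, 24 mm along x, 20 mm across y, 16 mm high, standing above the 7 mm high arms: the place to grip, closing along y). x points to the jaw tips (55 mm off), the finger rings lie at -x (ends 73 mm off). The box lock and one arm are this body. Shut it is 46 mm wide over the rings; open, up to 72 mm. Mass 75 g
- clamp2_jaw (a joint): opening angle of clamp2's other arm (rad): below 0.02 is ratcheted shut (jaws together, will not open), 0.30 to 0.40 is open (jaws spread apart some 20 mm at the tips); an open one moves stiffly (0.25 N m) and keeps its angle if not squeezed at the arms; it can be spread up to 0.5
- clamp3: steel ring-handled clamp (hemostat), 128 mm long, lying flat; may be absent. Origin under the middle of its box lock (the hinge block, 24 mm along x, 20 mm across y, 16 mm high, standing above the 7 mm high arms: the place to grip, closing along y). x points to the jaw tips (55 mm off), the finger rings lie at -x (ends 73 mm off). The box lock and one arm are this body. Shut it is 46 mm wide over the rings; open, up to 72 mm. Mass 75 g
- clamp3_jaw (a joint): opening angle of clamp3's other arm (rad): below 0.02 is ratcheted shut (jaws together, will not open), 0.30 to 0.40 is open (jaws spread apart some 20 mm at the tips); an open one moves stiffly (0.25 N m) and keeps its angle if not squeezed at the arms; it can be spread up to 0.5
- clamp4: steel ring-handled clamp (hemostat), 128 mm long, lying flat; may be absent. Origin under the middle of its box lock (the hinge block, 24 mm along x, 20 mm across y, 16 mm high, standing above the 7 mm high arms: the place to grip, closing along y). x points to the jaw tips (55 mm off), the finger rings lie at -x (ends 73 mm off). The box lock and one arm are this body. Shut it is 46 mm wide over the rings; open, up to 72 mm. Mass 75 g
- clamp4_jaw (a joint): opening angle of clamp4's other arm (rad): below 0.02 is ratcheted shut (jaws together, will not open), 0.30 to 0.40 is open (jaws spread apart some 20 mm at the tips); an open one moves stiffly (0.25 N m) and keeps its angle if not squeezed at the arms; it can be spread up to 0.5
- clamp5: steel ring-handled clamp (hemostat), 128 mm long, lying flat; may be absent. Origin under the middle of its box lock (the hinge block, 24 mm along x, 20 mm across y, 16 mm high, standing above the 7 mm high arms: the place to grip, closing along y). x points to the jaw tips (55 mm off), the finger rings lie at -x (ends 73 mm off). The box lock and one arm are this body. Shut it is 46 mm wide over the rings; open, up to 72 mm. Mass 75 g
- clamp5_jaw (a joint): opening angle of clamp5's other arm (rad): below 0.02 is ratcheted shut (jaws together, will not open), 0.30 to 0.40 is open (jaws spread apart some 20 mm at the tips); an open one moves stiffly (0.25 N m) and keeps its angle if not squeezed at the arms; it can be spread up to 0.5
- clamp6: steel ring-handled clamp (hemostat), 128 mm long, lying flat; may be absent. Origin under the middle of its box lock (the hinge block, 24 mm along x, 20 mm across y, 16 mm high, standing above the 7 mm high arms: the place to grip, closing along y). x points to the jaw tips (55 mm off), the finger rings lie at -x (ends 73 mm off). The box lock and one arm are this body. Shut it is 46 mm wide over the rings; open, up to 72 mm. Mass 75 g
- clamp6_jaw (a joint): opening angle of clamp6's other arm (rad): below 0.02 is ratcheted shut (jaws together, will not open), 0.30 to 0.40 is open (jaws spread apart some 20 mm at the tips); an open one moves stiffly (0.25 N m) and keeps its angle if not squeezed at the arms; it can be spread up to 0.5
- red_tray: red plastic tray fixed to the table, open on top, 228 mm along x by 176 mm along y outside, walls 4 mm thick and 20 mm high, floor 4 mm; origin under its centre. For clamps ratcheted shut
- blue_tray: blue plastic tray fixed to the table, open on top, 228 mm along x by 176 mm along y outside, walls 4 mm thick and 20 mm high, floor 4 mm; origin under its centre. For clamps with open jaws
- vise: small grey slide-jaw vise fixed to the table, base 85 mm along x; its floor (top of the base, on which the block stands) is 12 mm up. The jaw slides along y. The fixed jaw's gripping face is at y = -40 mm, looking to +y; both jaws are 56 mm wide along x and reach 40 mm above the table, the fixed one is 18 mm thick. Origin on the table
- vise_jaw (a joint): travel of the sliding jaw (m), 0 to 0.045: the gap between the jaws is 38 mm plus this, so 0.022 is closed on the block's 60 mm length, 0.006 on its 44 mm width. It grows as the jaw moves to the vise's +y; drag 4 N, no spring, it stays where it is left
- vise_handle (a point): centre of the top of the sliding jaw's upright handle, 70 mm above the table; black post with an orange top, 16 mm along the vise's x (pinch it this way, from above) by 24 mm along its y, standing free from 24 to 70 mm up; it is 56 mm behind the sliding jaw's gripping face
- block: aluminium guide block, 60 mm along x, 44 mm along y, 66 mm high, about 0.42 kg; its two x ends (44 mm wide) are green with dark holes. Origin under its centre. At the start it stands in the vise, held by its green ends (its x along the vise's y), its top 38 mm above the jaws. It must be turned a quarter turn either way about the vertical, so that its x lies along the vise's x
- dish: steel bowl, 90 mm across, 36 mm high, a bystander; origin under its centre
- bottle: white bottle with an orange cap, 52 mm across, 130 mm high, a bystander; origin under its centre
- jar: amber jar with a black lid, 60 mm across, 85 mm high, a bystander; origin under its centre
There are look-alikes about, which are no part of the job. What is shaped like the block but yellow is not meant.

How it is judged:
By the outcome, as a careful person would: the job done as asked, in the order asked, and still so for the second after the job is handed in, with the robot touching nothing.
Of clamp1, clamp2, clamp3, clamp4, clamp5, clamp6 only 4 to 6 are there at a start; the rules pass over those that are not, and their reading is None.
At some moment in a run one of clamp1, clamp2, clamp3, clamp4, clamp5, clamp6 may be knocked a few centimetres aside while the robot is not near it.
Once in a run the grip may slacken for a moment while it holds something.
It also fails if it takes over 210 s, if anything falls off the work surface, if the arm or the gripper's body presses on something with over 40 N, if the wrist force passes 120 N, or if a joint passes its speed limit or range.

### The arm

A 6-joint arm with a two-finger parallel gripper is mounted at the origin on the work surface. World frame = base frame: x ahead of the robot, y to its left, z up, the work surface at z = 0. Lengths are in m, angles in rad, forces in N, time in s.
With the tool pointing down it reaches from about 0.4 to 0.825 m from the base axis. Payload 7 kg.
Tool frame: the origin (TCP) lies at the very end of the fingers, on their centre line; the grasp point (between the pads) lies 19 mm behind it; z points along the fingers, y is the direction in which the jaws open and shut (so a half turn about z gives the same grasp; the last joint's range is limited). The gripper opens to 88 mm and grips with 3 to 60 N. Pads are 19 mm wide; open, the fingers measure 130 mm over their backs; the gripper's body (78 mm by 193 mm) begins 47 mm behind the grasp point.
Start: joints at [1.5, 0.359, 0.012, 0, -1.224, -0.288], TCP at [0.237, 0.632, 0.206] pointing down, gripper open.
Joint ranges: [-3.07, 3.07], [-1.43, 2.12], [-1.02, 1.25], [-3.03, 1.67], [-3.05, -0], [-3.03, 3.03]. Speed limits (rad/s): [2.39, 2.39, 3.01, 3.14, 3.14, 3.14].

### API

Orientations are given as [roll, pitch, yaw] about the fixed x, y, z axes, in that order (R = Rz(yaw) Ry(pitch) Rx(roll)).
In Python, from plant import arm, eoat, solver, get_obs, optics, workorder, finder gives the robot as it stands. Calls block until the motion is done:
- arm.move_ptp(position, orientation): joint-space move of the TCP to a pose.
- arm.line_to(position, v=0.15, ori=None, threshold=None): straight line of the TCP; ori=None keeps the orientation; v is the mean speed in m/s. With threshold (N) it stops when the force on the tool has changed by that much, and returns True; else False.
- arm.move_j(angles): joint-space move.
- eoat.gripper_to(opening, newtons=None): finger opening in m; newtons is the grip in N (None keeps the last); returns when the fingers have stopped.
- arm.sleep(seconds).
- solver.solve_ik(position, orientation): joint angles nearest the present ones, or None.
- get_obs(): the state.
- optics.snapshot(name): name is "side" or "top"; returns a dict with "color" (384x512x3 uint8, red, green, blue), "intrinsics" (3x3 intrinsics, pixels), "k1" (the pictures are not rectified: a ray, as slopes to the right and down, at radius r is drawn at 1 + k1 r^2 times it, then the intrinsics apply), "cam_to_world" (4x4, takes a point from camera to world coordinates). Camera axes: x right, y down, z forward; pixel columns grow to the right and rows downward; lengths in m; the calibration is good to about 2 mm. A picture is of the moment at which its call begins. There is no depth.
A pose or a line that the arm cannot do raises arm.IKError and nothing moves.
- workorder.job_done(): hands the job in, once; it reports no verdict.
Trained networks look in a picture, given as the dict that the camera call returned (one of the last four; its "shot" number tells which), for a name from the list of things; names that differ only in an ending like _2 or _b are one class to them, and where a whole thing is asked for, a point or a joint stands for the part that bears it (a point fixed in the world has none). Each returns a list of dicts, best first, with "confidence" (0 to 1); they miss things now and then, are a little off and sometimes report something else, mostly with a low value. They report only what shows in the picture. A call takes as long as a camera call. They do not tell look-alikes from the thing itself.
- finder.masks_of(picture, query): "pixels" (384x512 bool, what is visible of it) and "rect" ([left, top, right, bottom] in pixels, round what is visible of it).
The state is a dict: "t": time; "qpos": joint angles; "joint_velocities": joint speeds; "tau": joint torques, N m; "ee_pos": TCP position; "eef_rot": TCP orientation; "ft_force": force on the tool from outside, world axes, zero at the start; "ft_torque": the same for the moment, N m; "width": finger opening in m.
Only numpy, scipy, OpenCV 4.12 (cv2) and the standard library are available. Lean on these libraries where they do the work, as an engineer would, in place of code of your own. Each camera call takes 0.05 s, during which the arm holds its last target.

## Working session

There is one attempt and no reset: what is moved stays moved. The work goes in short steps, each a Python script; the robot and the scene stay as the last script left them, time stands still between calls to the robot, and variables do not carry over. Pictures are saved under pics/ and viewed, and the job is handed in when it is done.

```bash
ls; mkdir -p pics; python3 - <<'E'
from plant import arm, eoat, solver, get_obs, optics, workorder, finder
import cv2
print(get_obs())
for n in("top","side"):
    s=optics.snapshot(n); print(n,s["intrinsics"],s["k1"],s["cam_to_world"],s["shot"])
    cv2.imwrite(f"pics/{n}0.png",cv2.resize(s["color"][:,:,::-1],(800,600),interpolation=cv2.INTER_CUBIC))
E
```

```text
pics
{'t': 0.0, 'qpos': array([ 1.50010267e+00,  3.59372468e-01,  1.10723241e-02, -3.41258294e-04,
       -1.22411864e+00, -2.88065747e-01]), 'joint_velocities': array([-1.34606508e-04, -7.68424589e-04,  3.84231232e-05, -2.92538403e-04,
        4.05725083e-04, -5.62972097e-04]), 'tau': array([-7.25881928e-04, -5.82723427e+01,  2.93059802e+01,  6.99738532e+00,
        6.89040593e-03, -1.66713940e-04]), 'ee_pos': array([0.23687081, 0.63151535, 0.20553951]), 'eef_rot': array([ 3.13994591e+00, -1.53390997e-04, -3.58875494e-01]), 'ft_force': array([0.60260453, 0.1788367 , 0.60279597]), 'ft_torque': array([-0.04541833, -0.01452922,  0.04310477]), 'width': 0.08789455329545194}
top [[411.7765826    0.         252.34434733]
 [  0.         411.7765826  189.64058766]
 [  0.           0.           1.        ]] 0.03450028680894776 [[-0.0068538  -0.99799461  0.06292684  0.53591451]
 [-0.99985291  0.00584997 -0.01612278 -0.04426041]
 [ 0.01572233 -0.06302809 -0.9978879   1.09290501]
 [ 0.          0.          0.          1.        ]] 1
side [[424.26177227   0.         255.39295738]
 [  0.         424.26177227 184.19598046]
 [  0.           0.           1.        ]] -0.13990916466497827 [[-0.85549752 -0.38332201  0.348121    0.19764306]
 [-0.51776325  0.64198435 -0.56548857  0.60862033]
 [-0.00672402 -0.66401833 -0.74768606  0.93505662]
 [ 0.          0.          0.          1.        ]] 2
```

View pics/top0.png

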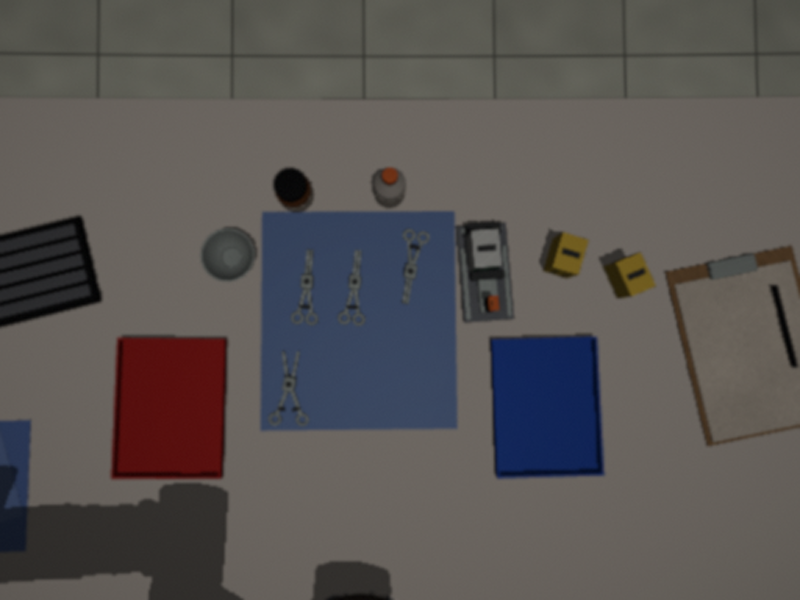

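View pics/side0.png

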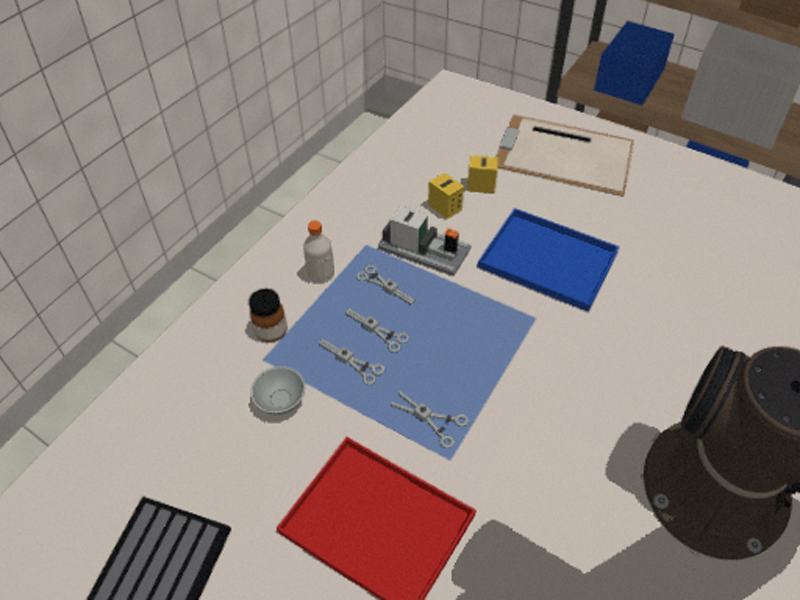

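Top view: four clamps on the blue mat. The one at (288,385) looks open, and those at (307,285), (354,285) and (412,265) look shut. The vise is at (485,270) with its handle towards the robot. I'll zoom in, measure, and move the arm clear of the left edge.

```bash
cat > h.py <<'E'
from plant import arm, eoat, solver, get_obs, optics, workorder, finder
import cv2, numpy as np
def px2w(s,uv,z):
    uv=np.atleast_2d(np.asarray(uv,float)); K=s["intrinsics"]; k=s["k1"]
    d=(uv-[K[0,2],K[1,2]])/[K[0,0],K[1,1]]
    r=d.copy()
    for _ in range(20): r=d/(1+k*(r**2).sum(1,keepdims=True))
    T=s["cam_to_world"]; v=np.c_[r,np.ones(len(r))]@T[:3,:3].T; o=T[:3,3]
    z=np.broadcast_to(z,len(uv)); t=(z-o[2])/v[:,2]
    return o+v*t[:,None]
def w2px(s,P):
    P=np.atleast_2d(np.asarray(P,float)); T=s["cam_to_world"]; c=(P-T[:3,3])@T[:3,:3]
    r=c[:,:2]/c[:,2:]; r=r*(1+s["k1"]*(r**2).sum(1,keepdims=True)); K=s["intrinsics"]
    return r*[K[0,0],K[1,1]]+[K[0,2],K[1,2]]
def crop(s,u0,v0,u1,v1,f,fn,lines=[]):
    im=s["color"][v0:v1,u0:u1,::-1]; im=np.clip(im.astype(float)*1.6,0,255).astype(np.uint8)
    im=cv2.resize(im,None,fx=f,fy=f,interpolation=cv2.INTER_CUBIC)
    for P in lines:
        q=((w2px(s,P)-[u0,v0]+.5)*f).astype(int)
        cv2.polylines(im,[q],False,(0,255,0),1)
    cv2.imwrite("pics/"+fn,im)
E
python3 - <<'E'
from h import *
s=optics.snapshot("top"); s2=optics.snapshot("side")
crop(s,160,130,300,280,4,"z1.png"); crop(s,285,130,425,230,5,"z2.png")
crop(s2,160,150,350,300,4,"z3.png"); crop(s2,230,110,320,180,8,"z4.png")
for n in ["clamp1","red_tray","blue_tray","vise","vise_jaw","vise_handle","block","dish","bottle","jar"]:
    for d in finder.masks_of(s,n):
        v,u=np.nonzero(d["pixels"]); c=[u.mean(),v.mean()]
        print(n,round(d["confidence"],2),d["rect"],np.round(c,1),px2w(s,c,0.0)[0].round(3),d["pixels"].sum())
E
```

```text
clamp1 0.87 [172.6, 227.3, 200.5, 273.3] [184.9 252.1] [0.442 0.116 0.   ] 293
clamp1 0.83 [256.9, 150.6, 271.2, 194.6] [264.4 163.6] [ 0.674 -0.094  0.   ] 260
clamp1 0.55 [188.8, 161.1, 204.9, 206.1] [196.2 185.2] [0.617 0.087 0.   ] 275
clamp1 0.53 [219.0, 162.8, 236.9, 206.8] [226.4 184.4] [0.619 0.007 0.   ] 311
clamp1 0.32 [69.7, 216.6, 146.5, 307.2] [108.  261.1] [0.421 0.315 0.   ] 6577
red_tray 0.87 [70.1, 215.2, 147.3, 308.0] [108.1 261. ] [0.421 0.315 0.   ] 6488
red_tray 0.64 [171.3, 224.1, 200.4, 272.0] [185.  251.5] [0.443 0.116 0.   ] 349
blue_tray 0.97 [312.9, 215.8, 388.1, 304.4] [349.5 260.6] [ 0.416 -0.316  0.   ] 6195
vise 0.88 [291.3, 144.1, 326.8, 208.4] [310.3 179.2] [ 0.632 -0.217  0.   ] 1405
vise_jaw 0.64 [301.1, 175.0, 321.3, 199.1] [312.1 184.2] [ 0.618 -0.221  0.   ] 378
vise_handle 0.72 [301.0, 174.5, 326.8, 201.9] [311.7 184.6] [ 0.617 -0.22   0.   ] 368
vise_handle 0.22 [315.6, 216.9, 385.9, 304.3] [349.3 260.7] [ 0.416 -0.316  0.   ] 6158
block 0.92 [384.3, 164.7, 417.7, 187.8] [401.7 176.2] [ 0.638 -0.461  0.   ] 615
block 0.67 [299.1, 145.7, 320.7, 173.1] [309.3 159.9] [ 0.684 -0.215  0.   ] 533
block 0.55 [345.7, 152.3, 376.9, 179.5] [361.4 163. ] [ 0.675 -0.354  0.   ] 598
block 0.35 [185.5, 158.9, 204.4, 211.3] [195.8 187.4] [0.612 0.088 0.   ] 336
dish 0.78 [125.6, 148.1, 163.8, 178.6] [145.2 162.6] [0.678 0.222 0.   ] 966
dish 0.71 [299.2, 175.8, 322.9, 197.0] [312.  184.1] [ 0.619 -0.221  0.   ] 342
bottle 0.78 [238.1, 105.4, 262.7, 134.3] [249.  119.6] [ 0.793 -0.054  0.   ] 448
bottle 0.57 [300.6, 174.4, 322.3, 198.4] [312.1 184.6] [ 0.617 -0.221  0.   ] 395
jar 0.24 [128.7, 146.9, 162.8, 176.2] [145.2 163.1] [0.677 0.222 0.   ] 933
```

View pics/z1.png

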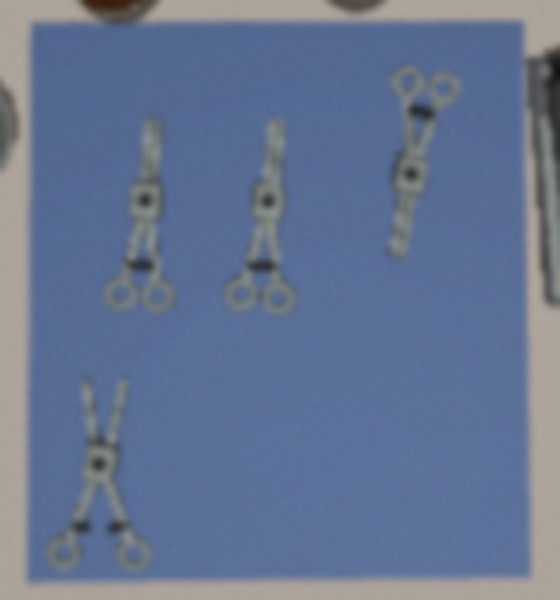

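View pics/z2.png

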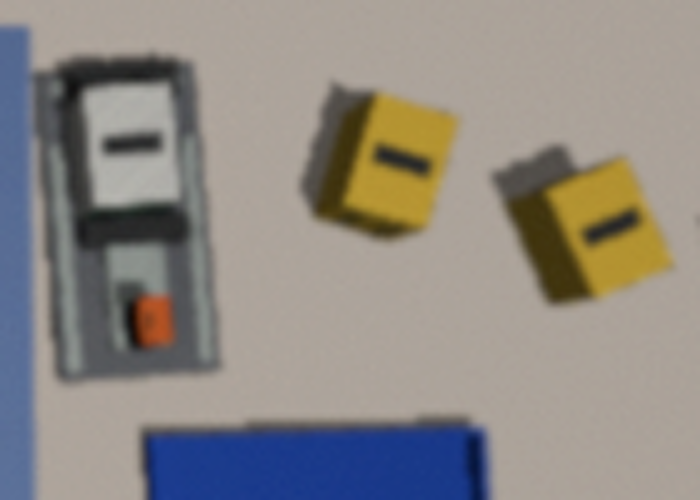

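View pics/z3.png

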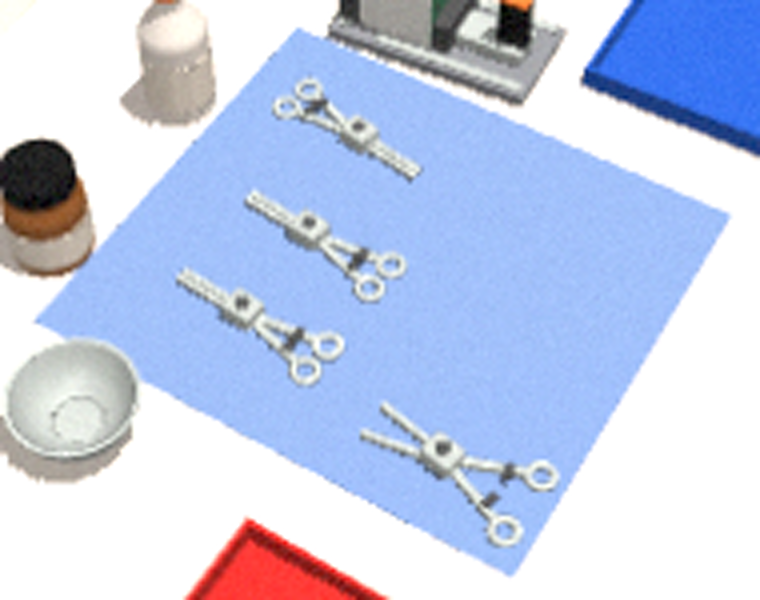

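View pics/z4.png

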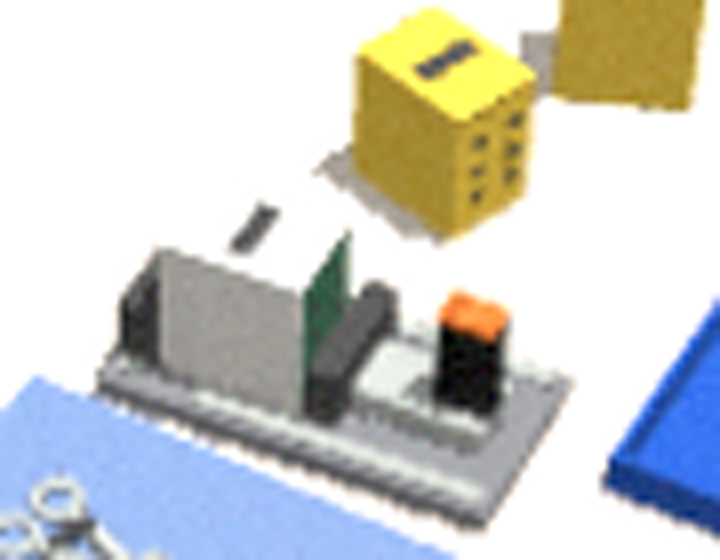

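```bash
python3 - <<'E'
from h import *
s=optics.snapshot("top")
f=lambda p,z:px2w(s,np.array(p)/5+[285-.5,130-.5],z).round(4)
b=f([(83,85),(175,81),(184,205),(88,210)],.078); print(b,b.mean(0))
print("edges",[np.linalg.norm(b[i]-b[(i+1)%4]).round(4) for i in range(4)],np.arctan2(*(b[3]-b[0]+b[2]-b[1])[1::-1]),)
h=f([(135,298),(172,294),(175,344),(140,348)],.07); print(h,h.mean(0))
print(f([(60,380),(217,368),(38,75),(190,62)],.006))
# colour segmentation refinement
im=s["color"].astype(int)
m=((im[:,:,0]>90)&(im[:,:,0]-im[:,:,2]>50)&(im[:,:,1]<im[:,:,0]*.65)); m[:170]=0;m[205:]=0;m[:,:300]=0;m[:,330:]=0
v,u=np.nonzero(m);print(len(u),u.mean(),v.mean(),px2w(s,[u.mean(),v.mean()],.07))
s2=optics.snapshot("side")
print(w2px(s2,[h.mean(0)]),w2px(s2,b))
E
```

```text
[[ 0.7068 -0.1828  0.078 ]
 [ 0.7086 -0.2286  0.078 ]
 [ 0.6465 -0.2321  0.078 ]
 [ 0.6443 -0.1844  0.078 ]] [ 0.67655  -0.206975  0.078   ]
edges [np.float64(0.0458), np.float64(0.0622), np.float64(0.0478), np.float64(0.0625)] -3.1006845093449664
[[ 0.6009 -0.2083  0.07  ]
 [ 0.6028 -0.2268  0.07  ]
 [ 0.5778 -0.2279  0.07  ]
 [ 0.5759 -0.2104  0.07  ]] [ 0.58935 -0.21835  0.07   ]
[[ 0.5618 -0.1782  0.006 ]
 [ 0.5676 -0.2614  0.006 ]
 [ 0.7244 -0.1686  0.006 ]
 [ 0.731  -0.2499  0.006 ]]
41 316.0731707317073 193.0731707317073 [[ 0.59091675 -0.21956338  0.07      ]]
[[288.8714397  148.09329321]] [[248.68203859 139.297853  ]
 [256.0882578  130.38987138]
 [274.37896791 136.72019605]
 [267.05109335 146.33424115]]
```

Three clamps are shut and one is open. The vise's y points towards the robot, with yaw about π/2 + 0.065. I'll check the remaining vise measures and the IK, then open the jaw.

```bash
cat >> h.py <<'E'
A=0.062
VY=np.array([-np.cos(A),-np.sin(A),0]); VX=np.array([-np.sin(A),np.cos(A),0])
H0=np.array([.590,-.2187,0]) # handle at start
def down(yaw): return [np.pi,0,yaw]
def at(p,z): return [float(p[0]),float(p[1]),float(z)]
E
python3 - <<'E'
from h import *
s=optics.snapshot("top")
f=lambda p,z:px2w(s,np.array(p)/5+[285-.5,130-.5],z).round(4)
j=f([(79,220),(188,214),(66,65),(184,60)],.04);print(j)
c=(j[0]+j[1])/2; print("jaw mid",c,"in vise x rel handle",(c-H0)@VX, "block",(np.array([.6766,-.207,0])-H0)@VX)
for p,y in [((.59,-.2187),A),((.677,-.21),A),((.677,-.21),A+np.pi/2),((.677,-.21),A-np.pi/2),((.677,-.21),A+np.pi)]:
    for z in(.2,.045): print(p,y,solver.solve_ik([*p,z],down(y)))
E
```

```text
[[ 0.6432 -0.1849  0.04  ]
 [ 0.646  -0.2411  0.04  ]
 [ 0.7236 -0.1793  0.04  ]
 [ 0.7259 -0.2404  0.04  ]]
jaw mid [ 0.6446 -0.213   0.04  ] in vise x rel handle 0.0023060164769278502 block 0.006311759008925523
(0.59, -0.2187) 0.062 [-4.52295542e-02  2.88197004e-01 -1.04585445e-01  4.44089210e-16
 -1.17801388e+00  1.67802588e+00]
(0.59, -0.2187) 0.062 [-4.52295542e-02  4.26302802e-01 -2.87189989e-01  4.44089210e-16
 -8.57303536e-01  1.67802588e+00]
(0.677, -0.21) 0.062 [-2.67753234e-02  4.17472510e-01  8.66396707e-02  4.44089210e-16
 -1.23996349e+00  1.65957165e+00]
(0.677, -0.21) 0.062 [-2.67753234e-02  5.36495165e-01 -9.24639153e-02  4.44089210e-16
 -9.41837247e-01  1.65957165e+00]
(0.677, -0.21) 1.6327963267948966 None
(0.677, -0.21) 1.6327963267948966 None
(0.677, -0.21) -1.5087963267948965 [-0.02677532  0.41747251  0.08663967  0.         -1.23996349  0.08877532]
(0.677, -0.21) -1.5087963267948965 [-0.02677532  0.53649516 -0.09246392  0.         -0.94183725  0.08877532]
(0.677, -0.21) 3.203592653589793 [-2.67753234e-02  4.17472510e-01  8.66396707e-02 -4.44089210e-16
 -1.23996349e+00 -1.48202100e+00]
(0.677, -0.21) 3.203592653589793 [-2.67753234e-02  5.36495165e-01 -9.24639153e-02 -4.44089210e-16
 -9.41837247e-01 -1.48202100e+00]
```

```bash
python3 - <<'E'
from h import *
arm.move_ptp(at(H0,.2),down(A))
eoat.gripper_to(.05)
print(arm.line_to(at(H0,.1),v=.15)); print(arm.line_to(at(H0,.038),v=.08,threshold=12))
eoat.gripper_to(.0,25); o=get_obs(); print(o["width"],o["ee_pos"],o["ft_force"])
s=optics.snapshot("top");crop(s,0,130,425,300,1.8,"b0.png")
E
```

```text
False
False
0.01534781442329456 [ 0.59002712 -0.21843043  0.03811655] [-0.97792429  3.06190668  1.48924027]
```

View pics/b0.png

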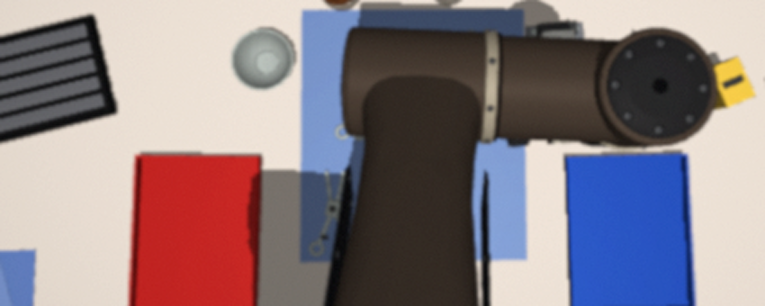

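The handle is gripped at 15 mm. The left mat is empty. Now I'll slide the jaw back.

```bash
python3 - <<'E'
from h import *
p=np.array(get_obs()["ee_pos"])
print(arm.line_to(list(p+VY*.0205),v=.04,threshold=40)); o=get_obs(); print(o["width"],o["ee_pos"],o["ft_force"])
eoat.gripper_to(.05); print(get_obs()["ft_force"])
q=np.array(get_obs()["ee_pos"])
arm.line_to(at(q,.15),v=.15)
arm.move_ptp(at([.5,.0],.3),down(A))
s=optics.snapshot("top");s2=optics.snapshot("side")
crop(s,285,130,425,230,5,"c1.png");crop(s2,230,110,320,180,8,"c2.png")
E
```

```text
False
0.015727696186871417 [ 0.56922211 -0.2198692   0.03810161] [ 1.88230732 -0.42041837 -0.64700296]
[-0.97413498  0.02690706  0.54060688]
```

View pics/c1.png

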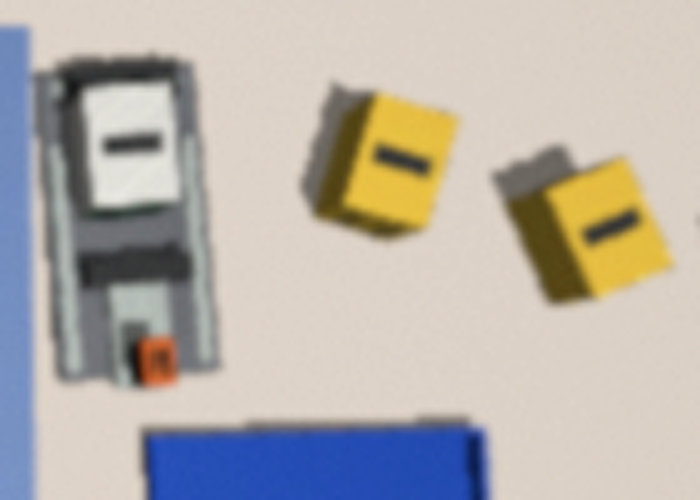

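View pics/c2.png

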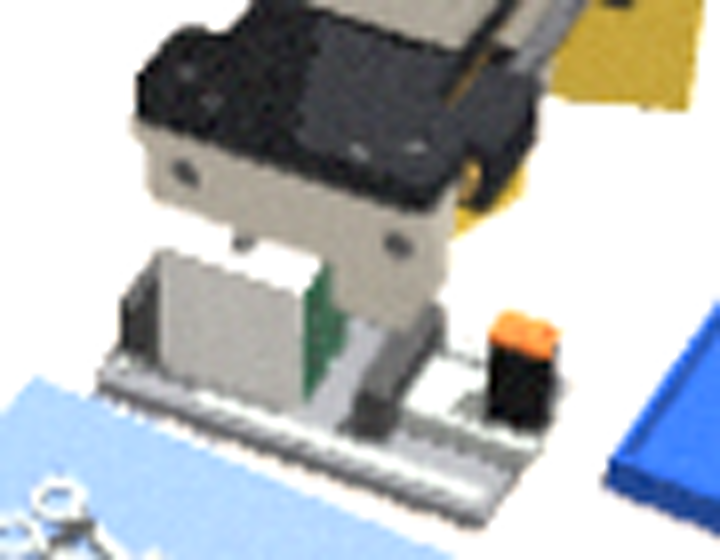

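The jaw is open by about 20 mm and the block stands free at top-crop pixel (132,145). Now I'll grip the block across its 44 mm.

```bash
python3 - <<'E'
from h import *
B=np.array([.6766,-.208,0])
arm.move_ptp(at(B,.16),down(A)); eoat.gripper_to(.072)
print(arm.line_to(at(B,.048),v=.08,threshold=12))
eoat.gripper_to(.0,40); o=get_obs(); print(o["width"],o["ee_pos"],o["ft_force"])
print(arm.line_to(at(B,.100),v=.06)); o=get_obs(); print(o["width"],o["ee_pos"],o["ft_force"],o["t"])
s2=optics.snapshot("side");crop(s2,200,70,350,180,5,"d2.png")
E
```

```text
False
0.04334851029092738 [ 0.67666955 -0.20784269  0.04812326] [-0.51999798  1.35333394  1.06747682]
False
0.04359940308977826 [ 0.67623188 -0.20788338  0.09944975] [-0.44371149  0.58036848 -3.74188261] 15.7833
```

View pics/d2.png

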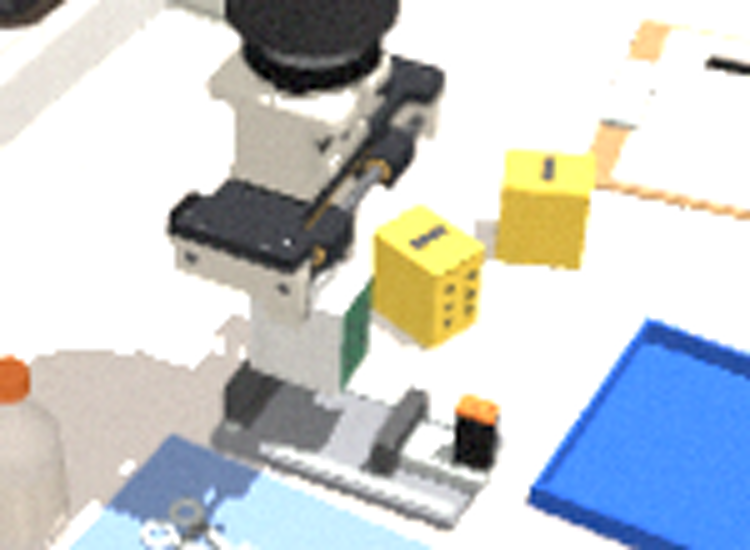

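```bash
python3 - <<'E'
from h import *
B=np.array([.6766,-.208,0]); C=B+VX*(.001-(B-H0)@VX)
print(C,(C-H0)@VX)
Y=A-np.pi/2
arm.line_to(at(C,.105),v=.06)
arm.move_ptp(at(C,.105),down(Y)); o=get_obs(); print(o["width"],o["ee_pos"],o["eef_rot"])
print(arm.line_to(at(C,.060),v=.08,threshold=15))
print(arm.line_to(at(C,.046),v=.015,threshold=6)); o=get_obs(); print(o["width"],o["ee_pos"],o["ft_force"])
z=o["ee_pos"][2]
s2=optics.snapshot("side");crop(s2,200,70,350,180,5,"e2.png")
s=optics.snapshot("top");crop(s,285,130,425,230,5,"e1.png")
E
```

```text
[ 0.67686728 -0.21230539  0.        ] 0.0010000000000000087
0.043191787559203575 [ 0.67682239 -0.21228957  0.10493174] [ 3.14148308e+00  2.39766258e-05 -1.50768732e+00]
False
True
0.04347313470479921 [ 0.67681456 -0.21224814  0.04812107] [-0.3365276   0.51690009  5.62338067]
```

View pics/e2.png

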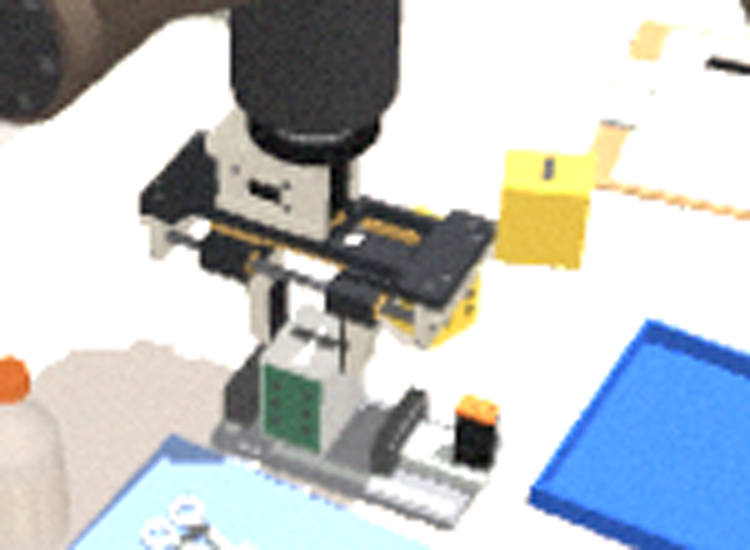

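The block is on the floor with its green end exposed. Next I'll push it against the fixed jaw.

```bash
python3 - <<'E'
from h import *
p=np.array(get_obs()["ee_pos"]); p[2]=.0488; arm.line_to(list(p),v=.02)
print(arm.line_to(list(p-VY*.015),v=.015,threshold=8)); o=get_obs(); print(o["width"],o["ee_pos"],o["ft_force"],o["ft_torque"],(o["ee_pos"]-p)@VY)
p=np.array(o["ee_pos"]);p[2]=.0478; arm.line_to(list(p),v=.02)
eoat.gripper_to(.06); o=get_obs(); print(o["ee_pos"],o["ft_force"])
arm.line_to(at(p,.15),v=.15)
arm.move_ptp(at([.5,.0],.3),down(A))
s=optics.snapshot("top");s2=optics.snapshot("side")
crop(s,285,130,425,230,5,"f1.png");crop(s2,230,110,320,180,8,"f2.png")
E
```

```text
True
0.04374428881310433 [ 0.68489186 -0.21172986  0.04796042] [-0.45443796  0.44731864  5.09263986] [ 0.28667091  0.2926755  -0.00713649] -0.008096270222266442
[ 0.68489512 -0.21179157  0.04778319] [-0.06546128 -0.13409653  0.53867498]
```

View pics/f1.png

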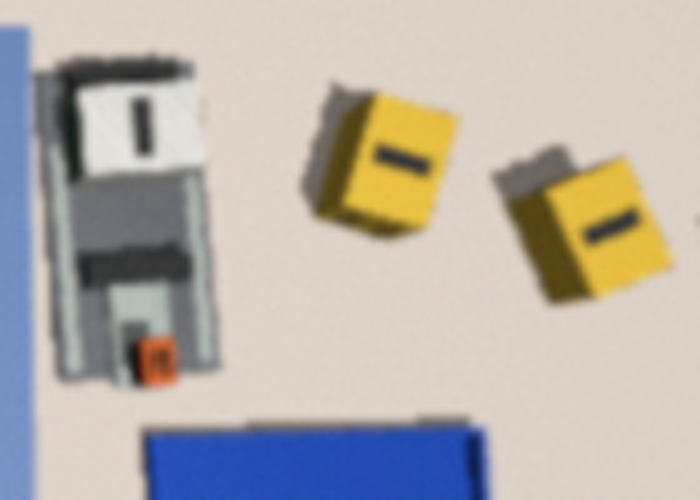

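View pics/f2.png

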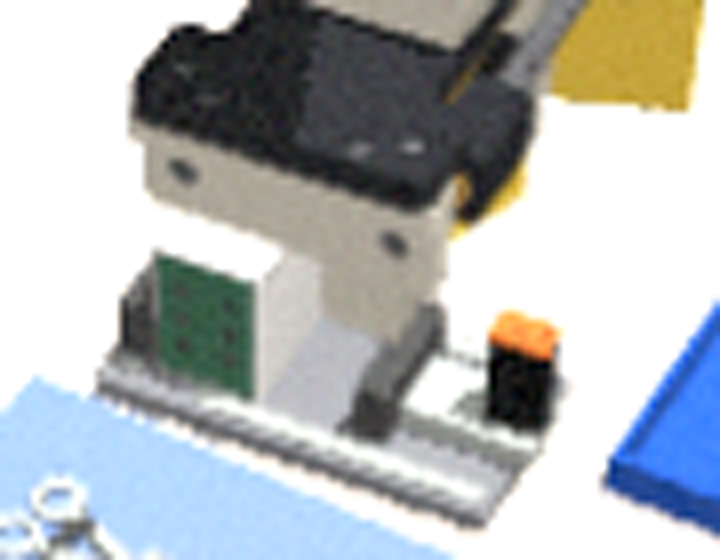

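```bash
python3 - <<'E'
from h import *
H=np.array([.5695,-.2199,0])
arm.move_ptp(at(H,.15),down(A)); eoat.gripper_to(.05)
arm.line_to(at(H,.038),v=.08,threshold=12)
eoat.gripper_to(.0,40); o=get_obs(); print(o["width"],o["ft_force"])
p=np.array(o["ee_pos"])
print(arm.line_to(list(p-VY*.032),v=.05,threshold=18)); o=get_obs(); print((o["ee_pos"]-p)@-VY,o["ft_force"])
print(arm.line_to(list(p-VY*.044),v=.012,threshold=18)); o=get_obs(); print(o["width"],(o["ee_pos"]-p)@-VY,o["ft_force"],o["ee_pos"])
E
```

```text
0.015533628279432053 [0.27977307 0.08270505 1.23181267]
False
0.03242761421843376 [-1.44793399  2.56947165  2.05057172]
True
0.015405561480970133 0.03867454664051915 [-1.48009492  0.17436342  4.47016594] [ 0.60810166 -0.21711519  0.03799256]
```

```bash
python3 - <<'E'
from h import *
eoat.gripper_to(.05); q=np.array(get_obs()["ee_pos"])
arm.line_to(at(q,.15),v=.15)
arm.move_ptp(at([.42,.05],.35),down(A))
s=optics.snapshot("top");s2=optics.snapshot("side")
f=(q+VY*0)
crop(s,285,130,425,230,5,"g1.png");crop(s2,230,110,320,180,8,"g2.png")
print(get_obs()["t"])
E
```

```text
31.575
```

View pics/g1.png

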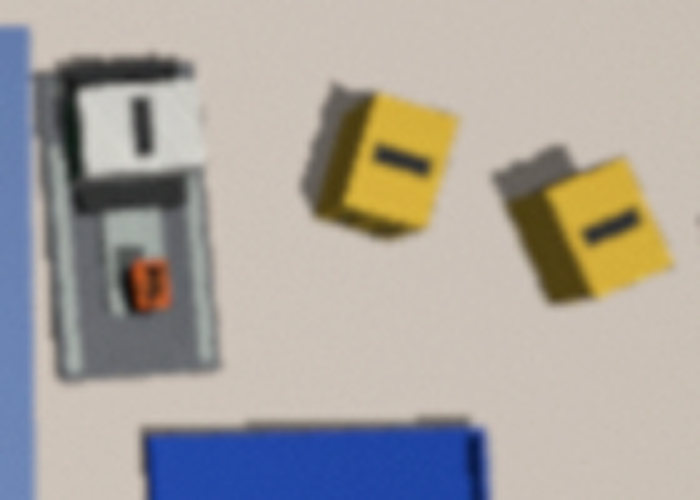

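View pics/g2.png

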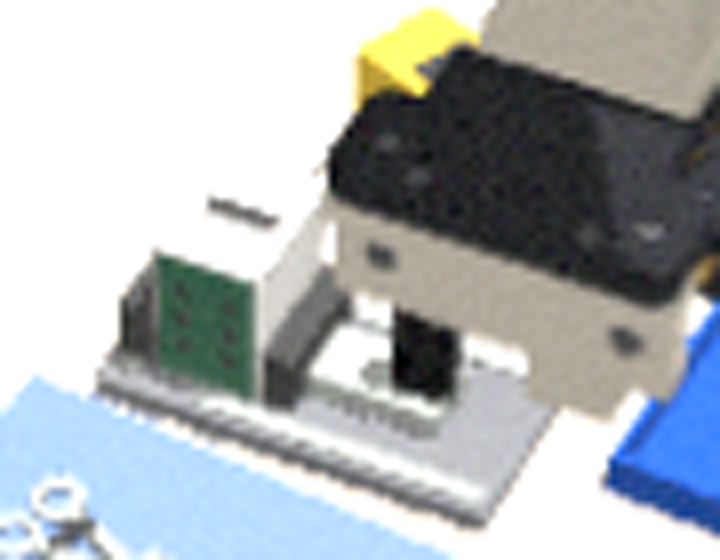

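The vise is shut on the turned block, with the green end exposed and the block square and centred within about 1 mm. Now the clamps: I'll measure them closely.

```bash
cat >> h.py <<'E'
def shut_model(): pass
def clampfind(s):
    out=[]
    for d in finder.masks_of(s,"clamp1"):
        m=d["pixels"]
        if not 150<m.sum()<700: continue
        out.append(d)
    return out
E
python3 - <<'E'
from h import *
arm.move_ptp([.30,.50,.3],down(-.3))
s=optics.snapshot("top");s2=optics.snapshot("side")
crop(s,160,135,280,210,6,"k1.png");crop(s,160,215,220,280,9,"k2.png"); crop(s2,190,155,340,300,5,"k3.png")
E
```

```text
(no output)
```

View pics/k1.png

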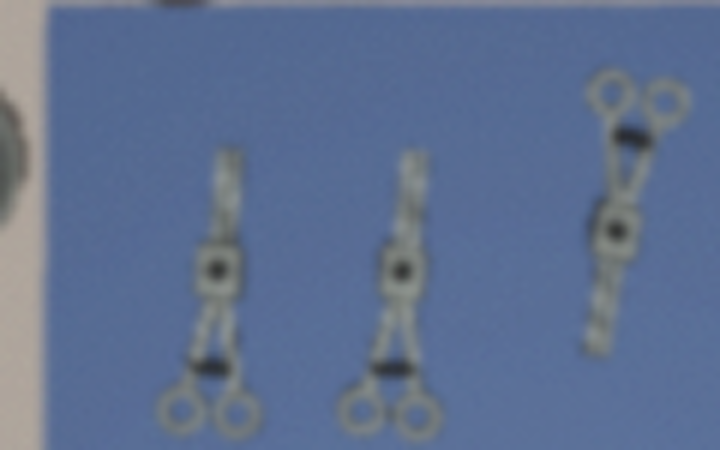

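View pics/k2.png

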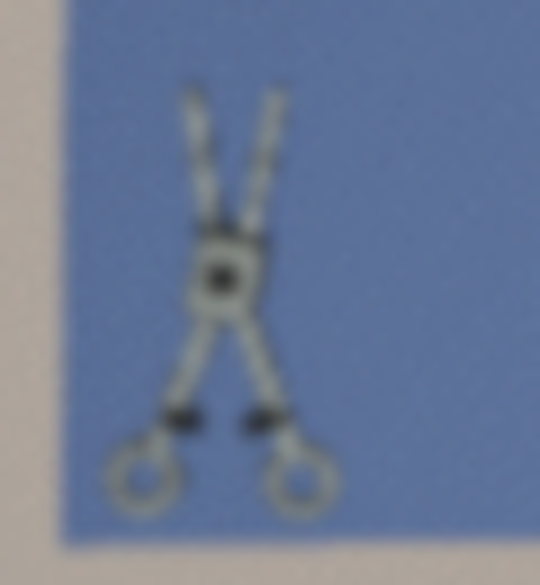

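View pics/k3.png

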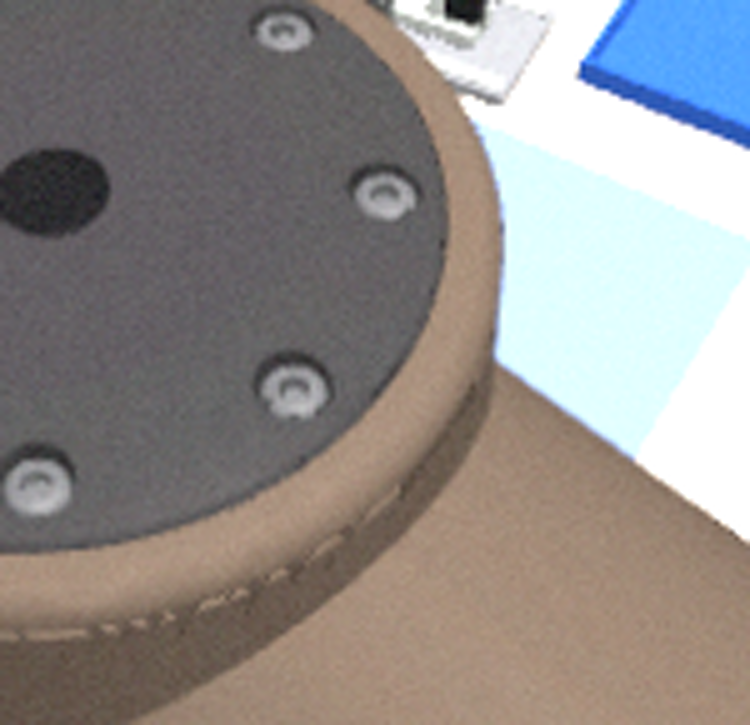

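```bash
cat >> h.py <<'E'
from scipy.ndimage import map_coordinates
def boxfit(s,c0,yaws,verbose=False):
    """fit 24x20 box (top z=.016) pose: bright inside, blue just beyond its y sides. returns x,y,yaw,score"""
    im=s["color"].astype(float); g=(im[:,:,0]*2-im[:,:,2])  # red minus blue: high on steel
    gx,gy=np.meshgrid(np.linspace(-.009,.009,10),np.linspace(-.009,.009,10)); ins=np.c_[gx.ravel(),gy.ravel()]
    ins=ins[np.hypot(*ins.T)>.004]
    gx,gy=np.meshgrid(np.linspace(-.011,.011,12),[-.014,-.0125,.0125,.014]); outs=np.c_[gx.ravel(),gy.ravel()]
    def val(P,x,y,t):
        R=np.array([[np.cos(t),-np.sin(t)],[np.sin(t),np.cos(t)]]); Q=P@R.T+[x,y]
        px=w2px(s,np.c_[Q,np.full(len(Q),.014)]); return map_coordinates(g,[px[:,1],px[:,0]],order=1).mean()
    best=None
    for t in yaws:
        for dx in np.arange(-.006,.0061,.001):
            for dy in np.arange(-.006,.0061,.001):
                x,y=c0[0]+dx,c0[1]+dy; v=val(ins,x,y,t)-val(outs,x,y,t)
                if best is None or v>best[3]: best=(x,y,t,v)
    return best
E
python3 - <<'E'
from h import *
s=optics.snapshot("top")
f=lambda p,sc,o,z:px2w(s,np.array(p,float)/sc+np.array(o)-.5,z)
cl={"a":[(217,270),(230,150),(210,411)],"b":[(402,270),(414,150),(390,411)],"c":[(616,230),(598,355),(639,97)]}
for k,v in cl.items():
    h=f([v[0]],6,(160,135),.016)[0]; tp=f(v[1:],6,(160,135),.005); d=tp[0]-tp[1]
    y=np.arctan2(d[1],d[0]); print(k,h.round(4),"axis",y.round(3),"len",np.linalg.norm(d).round(3), "rings from h",np.linalg.norm(tp[1]-h).round(3),"tip",np.linalg.norm(tp[0]-h).round(3))
    print("  boxfit",np.round(boxfit(s,h,y+np.arange(-.3,.31,.05)),4))
h=f([(222,277)],9,(160,215),.016)[0]; print("open",h.round(4))
for r in (np.arange(-.5,-.05,.03),np.arange(-.05,.05,.03),np.arange(.05,.4,.03)): print(np.round(boxfit(s,h,r),4))
tp=f([(192,88),(279,92),(143,478),(302,480)],9,(160,215),.005)
print([np.arctan2(*(q-h)[1::-1]).round(3) for q in tp[:2]],[np.arctan2(*(h-q)[1::-1]).round(3) for q in tp[2:]])
for t in(-.21,.14):pass
def rect(c,t,hx=.012,hy=.010,z=.016):
    P=np.array([[hx,hy],[hx,-hy],[-hx,-hy],[-hx,hy],[hx,hy]]); R=np.array([[np.cos(t),-np.sin(t)],[np.sin(t),np.cos(t)]])
    return np.c_[P@R.T+c[:2],np.full(5,z)]
crop(s,170,222,205,277,10,"m1.png",[rect(h,-.21)]);crop(s,170,222,205,277,10,"m2.png",[rect(h,.14)])
a=cv2.imread("pics/m1.png");b=cv2.imread("pics/m2.png");cv2.imwrite("pics/m.png",np.hstack([a,b]))
E
```

```text
a [0.6313 0.0865 0.016 ] axis -0.074 len 0.116 rings from h 0.062 tip 0.055
  boxfit [ 6.31300e-01  8.65000e-02 -2.45000e-02  4.50697e+01]
b [0.6309 0.0059 0.016 ] axis -0.094 len 0.116 rings from h 0.063 tip 0.056
  boxfit [ 6.29900e-01  5.90000e-03 -9.43000e-02  4.61933e+01]
c [ 0.6479 -0.0878  0.016 ] axis 2.976 len 0.116 rings from h 0.062 tip 0.056
  boxfit [ 0.6479 -0.0888  2.9264 45.0987]
open [0.4606 0.1158 0.016 ]
[ 0.4596  0.1148 -0.11   43.4774]
[ 0.4596  0.1148 -0.05   43.1504]
[ 0.4596  0.1148  0.05   41.9069]
[np.float64(0.194), np.float64(-0.272)] [np.float64(-0.392), np.float64(0.351)]
```

View pics/m.png

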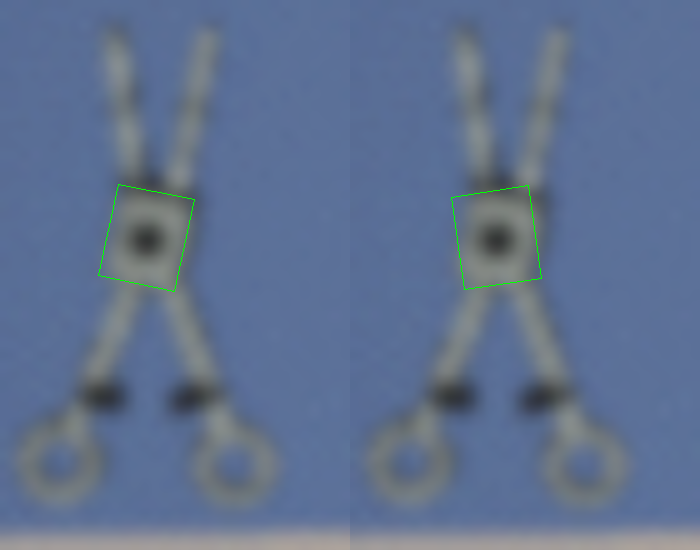

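Shut a: (.631, .087), b: (.630, .006), c: (.648, -.088). The open clamp is at (.460, .115) with yaw about -0.19; the left overlay fits its box. The tip and ring distances match the given sizes. I'll take the open one first, to the blue tray.

```bash
cat >> h.py <<'E'
def state(tag):
    o=get_obs(); print(tag,"t",round(o["t"],1),"w",round(o["width"],4),"p",np.round(o["ee_pos"],4),"f",np.round(o["ft_force"],1))
def pick(c,yaw):
    arm.move_ptp(at(c,.09),down(yaw)); eoat.gripper_to(.044)
    hit=arm.line_to(at(c,.005),v=.07,threshold=8)
    print("hit",hit); eoat.gripper_to(0,30); state("grip")
    arm.line_to(at(c,.10),v=.1); state("lift")
def place(c,yaw):
    arm.move_ptp(at(c,.10),down(yaw)); state("over")
    arm.line_to(at(c,.03),v=.1,threshold=12)
    hit=arm.line_to(at(c,.0075),v=.02,threshold=4); state("down %s"%hit)
    eoat.gripper_to(.036); arm.line_to(at(c,.12),v=.12); state("up")
E
python3 - <<'E'
from h import *
s=optics.snapshot("top")
r=px2w(s,np.array([(118,338),(227,338),(222,477),(113,478)])*.64-.5,.02);b=px2w(s,np.array([(490,336),(596,336),(602,474),(496,476)])*.64-.5,.02)
for q in(r,b): print(q.mean(0).round(4),np.ptp(q[:,:2],axis=0).round(3),np.arctan2(*(q[1]-q[2])[1::-1]).round(3))
pick([.4601,.1153],-.18)
s2=optics.snapshot("side");crop(s2,190,155,340,300,5,"n1.png")
E
```

```text
[0.4254 0.3073 0.02  ] [0.227 0.18 ] -0.023
[ 0.4234 -0.31    0.02  ] [0.229 0.18 ] 0.013
hit False
grip t 37.8 w 0.0004 p [0.4601 0.1153 0.005 ] f [0.1 0.8 1.2]
lift t 38.9 w 0.0007 p [0.4597 0.1151 0.0994] f [-0.4  0.1  0.4]
```

View pics/n1.png

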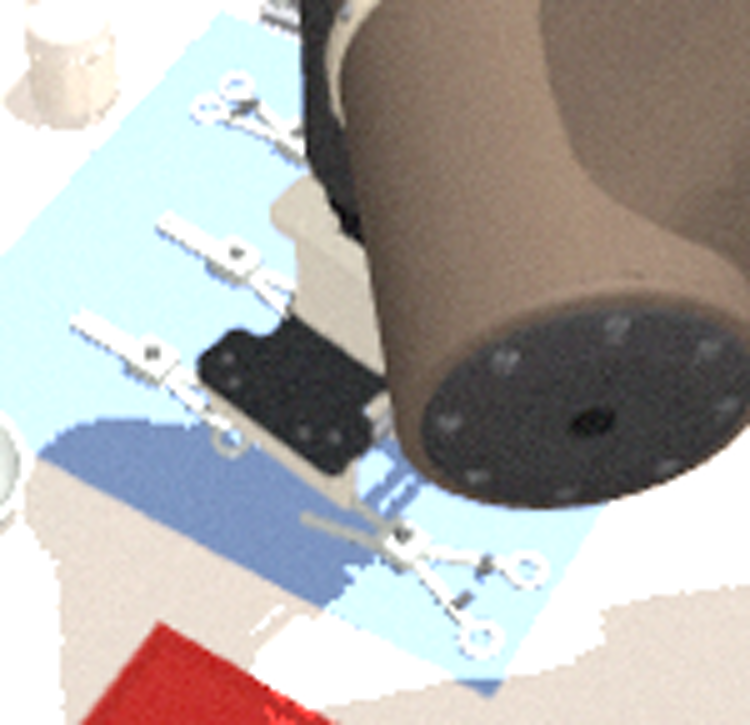

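The grasp closed on nothing. The clamp appears to have been knocked aside. I'll look again.

```bash
python3 - <<'E'
from h import *
arm.move_ptp([.42,-.30,.2],down(-.3))
s=optics.snapshot("top");s2=optics.snapshot("side")
crop(s,160,130,300,280,4,"o1.png");crop(s2,190,155,340,300,5,"o2.png")
E
```

```text
(no output)
```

View pics/o1.png

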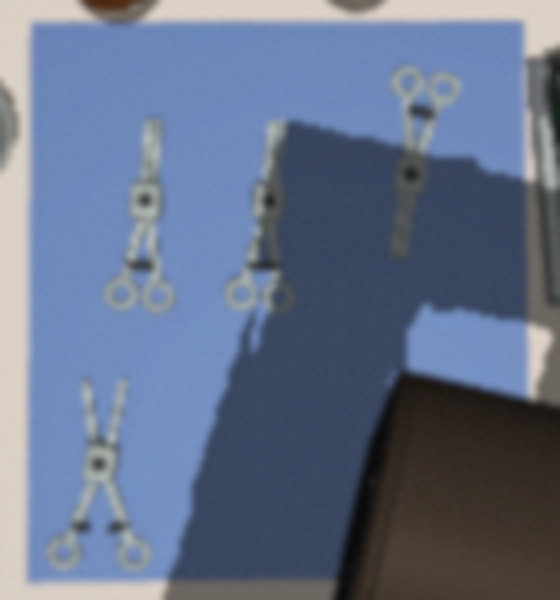

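View pics/o2.png

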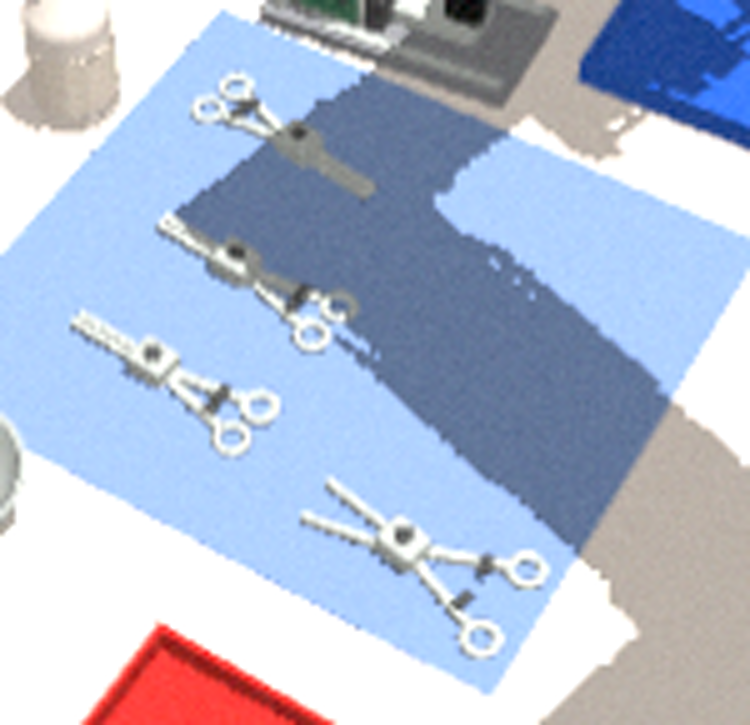

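```bash
python3 - <<'E'
from h import *
s=optics.snapshot("top");s2=optics.snapshot("side")
p=w2px(s2,[[.4606,.1158,.016],[.6313,.0865,.016]]); print(p,(p-[190,155]+.5)*5)
h=[px2w(s,np.array([99,463])/4+[159.5,129.5],.016),px2w(s2,np.array([403,535])/5+[189.5,154.5],.016)]; print(h)
print(w2px(s,h[1]))
E
```

```text
[[269.92134818 261.29619943]
 [220.10686311 224.84873738]] [[402.10674092 533.98099715]
 [153.03431557 351.74368691]]
[array([[0.46066081, 0.11557057, 0.016     ]]), array([[0.45991985, 0.11608435, 0.016     ]])]
[[184.0491239 245.5404532]]
```

```bash
python3 - <<'E'
from h import *
s2=optics.snapshot("side")
p=w2px(s2,[[.4597,.1151,.0994],[.4597,.1151,.12]]); print((p-[190,155]+.5)*5)
# approach and look at several heights
arm.move_ptp([.4601,.1153,.09],down(-.18)); eoat.gripper_to(.044)
s=optics.snapshot("side");crop(s,190,155,340,300,5,"p1.png");state("a")
print(arm.line_to([.4601,.1153,.008],v=.07,threshold=8)); state("b")
s=optics.snapshot("side");crop(s,190,155,340,300,5,"p2.png")
E
```

```text
[[408.01991687 440.9775705 ]
 [408.99028881 416.15915394]]
a t 43.4 w 0.0436 p [0.4601 0.1153 0.09  ] f [-0.2 -0.7 -0.3]
False
b t 44.7 w 0.0438 p [0.4604 0.1155 0.0084] f [-0.1 -0.2  0.9]
```

View pics/p1.png

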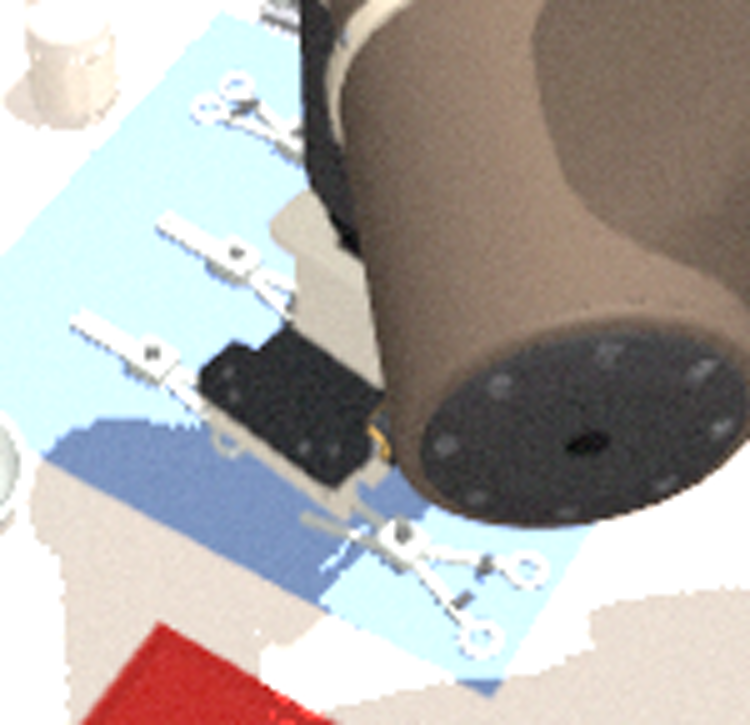

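View pics/p2.png

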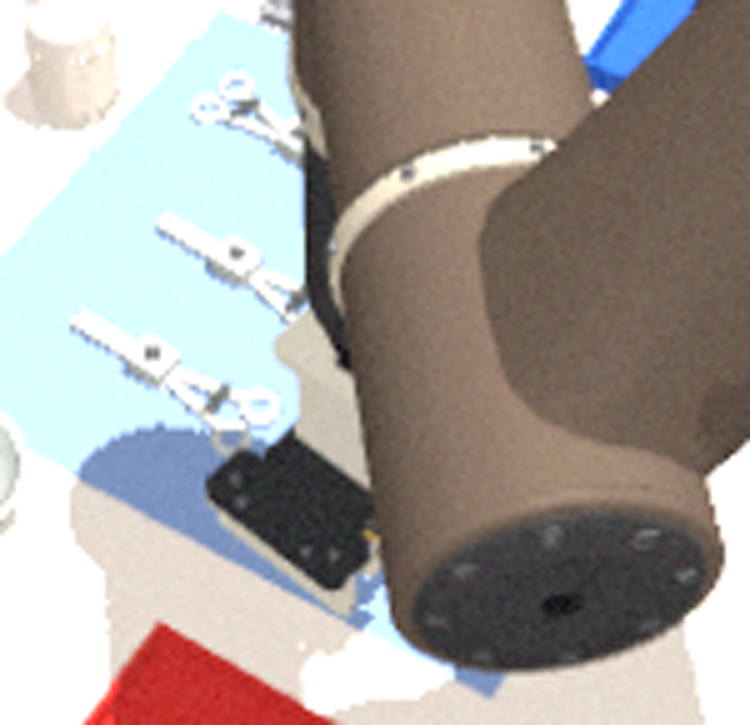

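```bash
python3 - <<'E'
from h import *
for w in (.03,.022,.015,.0):
    eoat.gripper_to(w,15); state(w)
s=optics.snapshot("side");crop(s,190,155,340,300,5,"p3.png")
E
```

```text
0.03 t 45.2 w 0.0302 p [0.4601 0.1153 0.008 ] f [ 0.9 -0.1  0.1]
0.022 t 45.7 w 0.0219 p [0.4601 0.1153 0.008 ] f [ 0.4  0.1 -0.5]
0.015 t 46.1 w 0.0153 p [0.4601 0.1153 0.008 ] f [0.2 0.4 0. ]
0.0 t 46.6 w 0.0005 p [0.4601 0.1153 0.008 ] f [ 0.6  0.5 -0.1]
```

View pics/p3.png

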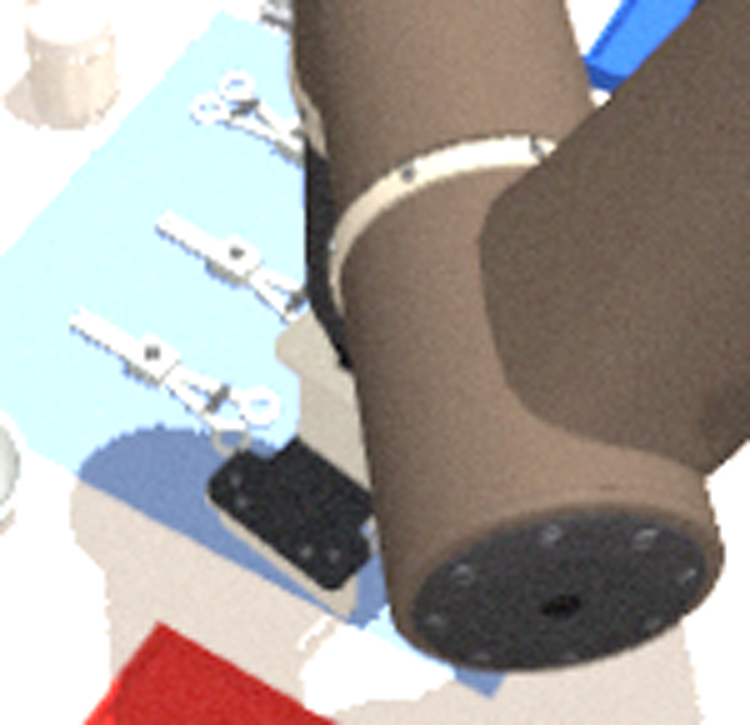

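```bash
python3 - <<'E'
from h import *
s2=optics.snapshot("side")
q=np.array([.67681,-.21225,.04812]);ty=np.array([np.sin(-1.5077),-np.cos(-1.5077),0])
for w in(.022,-.022,.032,-.032): print(w,((w2px(s2,[q+ty*w,q+ty*w+[0,0,.066]])-[200,70]+.5)*5).round(0).tolist())
e=cv2.imread("pics/e2.png")
for w in(.022,-.022,.043,-.043):
    a=((w2px(s2,[q+ty*w,q+ty*w+[0,0,.066]])-[200,70]+.5)*5).astype(int)
    cv2.line(e,a[0].tolist(),a[1].tolist(),(0,0,255) if abs(w)<.03 else (255,0,0),1)
cv2.imwrite("pics/e3.png",e)
E
```

```text
0.022 [[346.0, 386.0], [348.0, 303.0]]
-0.022 [[282.0, 363.0], [281.0, 281.0]]
0.032 [[361.0, 391.0], [363.0, 309.0]]
-0.032 [[268.0, 358.0], [266.0, 276.0]]
```

View pics/e3.png

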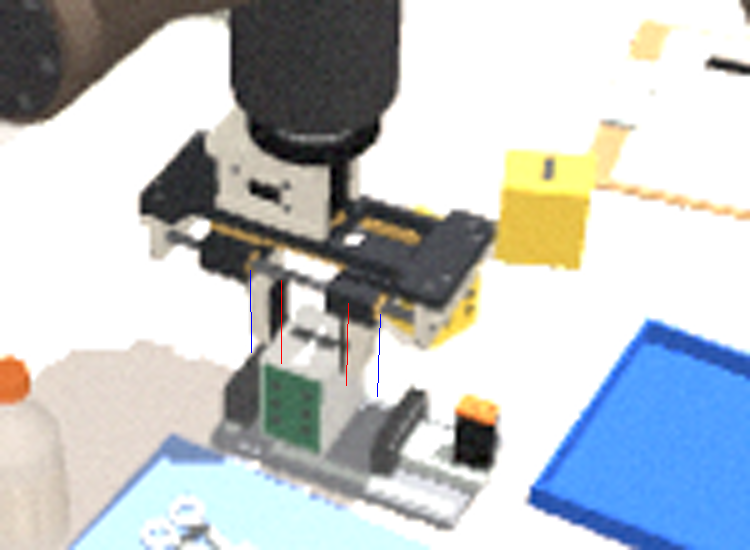

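The fingertips end about 10 mm above the reported TCP. I'll measure that by touching an empty spot on the mat.

```bash
python3 - <<'E'
from h import *
arm.line_to([.4601,.1153,.09],v=.15)
arm.move_ptp([.47,-.03,.05],down(-.18))
arm.line_to([.47,-.03,.012],v=.06,threshold=6)
print(arm.line_to([.47,-.03,-.03],v=.01,threshold=5)); state("touch"); 
s=optics.snapshot("side");crop(s,190,155,340,300,5,"q1.png")
arm.line_to([.47,-.03,.06],v=.1); state("")
E
```

```text
True
touch t 51.6 w 0.0006 p [ 0.47   -0.03   -0.0198] f [-0.3  1.4  6.1]
 t 52.6 w 0.0003 p [ 0.4695 -0.0301  0.0595] f [-0.1  0.4 -0.5]
```

View pics/q1.png

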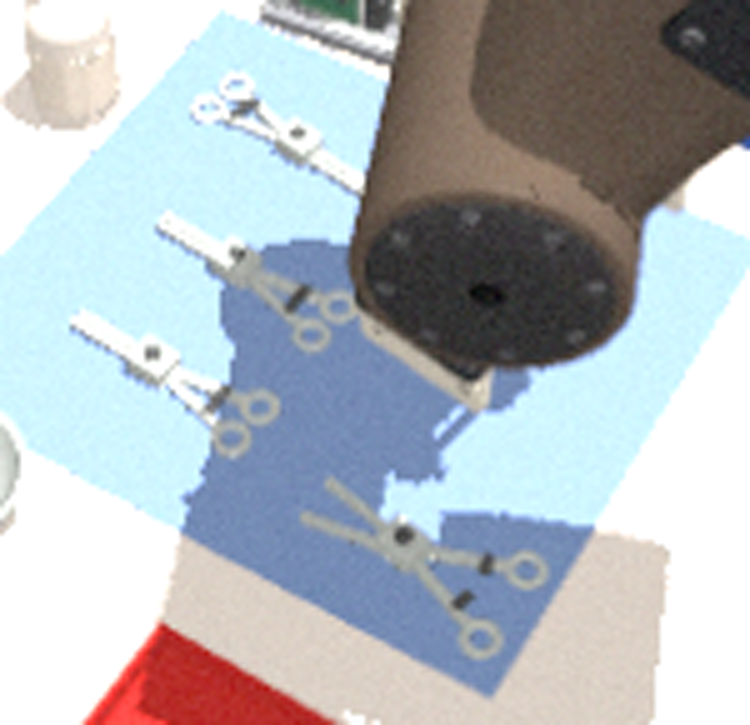

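The tip touches at a reported z of −0.0198, so the true tip is 19.5 mm above the reported TCP. I'll correct for that and pick.

```bash
cat >> h.py <<'E'
D=.0195
def pick(c,yaw):
    arm.move_ptp(at(c,.07),down(yaw)); eoat.gripper_to(.044)
    hit=arm.line_to(at(c,.004-D),v=.06,threshold=7)
    print("hit",hit); eoat.gripper_to(0,30); state("grip")
    arm.line_to(at(c,.085),v=.1); state("lift")
def place(c,yaw):
    arm.move_ptp(at(c,.085),down(yaw)); state("over")
    arm.line_to(at(c,.03-D),v=.1,threshold=12)
    hit=arm.line_to(at(c,.0065-D),v=.02,threshold=4); state("down %s"%hit)
    eoat.gripper_to(.036); arm.line_to(at(c,.1),v=.12); state("up")
E
python3 - <<'E'
from h import *
pick([.4601,.1153],-.18)
s2=optics.snapshot("side");crop(s2,190,155,340,300,5,"r1.png")
E
```

```text
hit False
grip t 56.3 w 0.0196 p [ 0.4602  0.1153 -0.0154] f [-0.8  0.8  1.3]
lift t 57.4 w 0.0195 p [0.4596 0.115  0.0844] f [-0.7  0.3 -0.2]
```

View pics/r1.png

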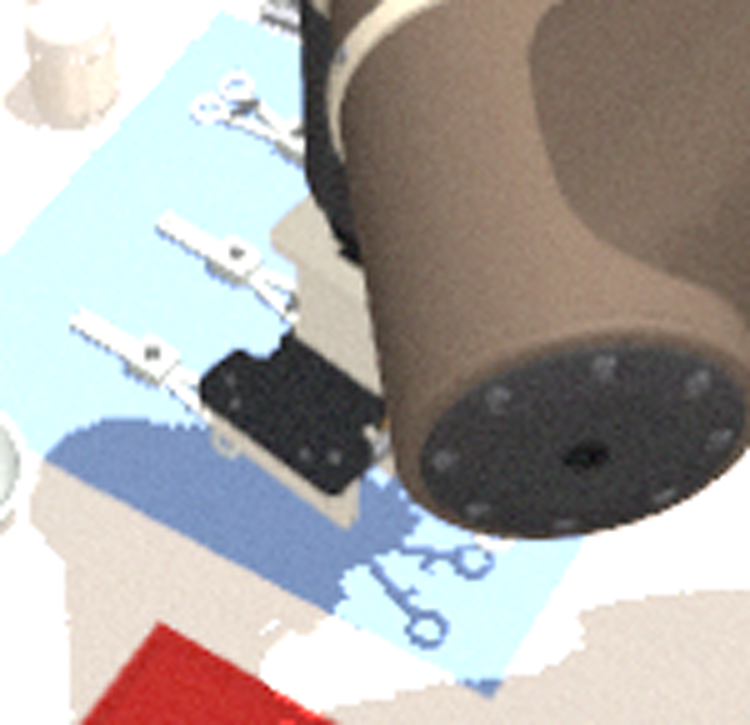

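Held at 19.5 mm, which matches the 20 mm box lock. I'll place it in the blue tray.

```bash
python3 - <<'E'
from h import *
place([.420,-.321],-np.pi/2)
s=optics.snapshot("top");crop(s,160,130,400,310,3,"t1.png")
E
```

```text
over t 59.1 w 0.0196 p [ 0.4204 -0.3204  0.085 ] f [-0.5 -0.5 -1.4]
down True t 61.0 w 0.0196 p [ 0.4199 -0.321  -0.0115] f [-0.   1.6  5.1]
up t 62.6 w 0.0361 p [ 0.4195 -0.3208  0.0993] f [-0.   0.1 -0.7]
```

View pics/t1.png

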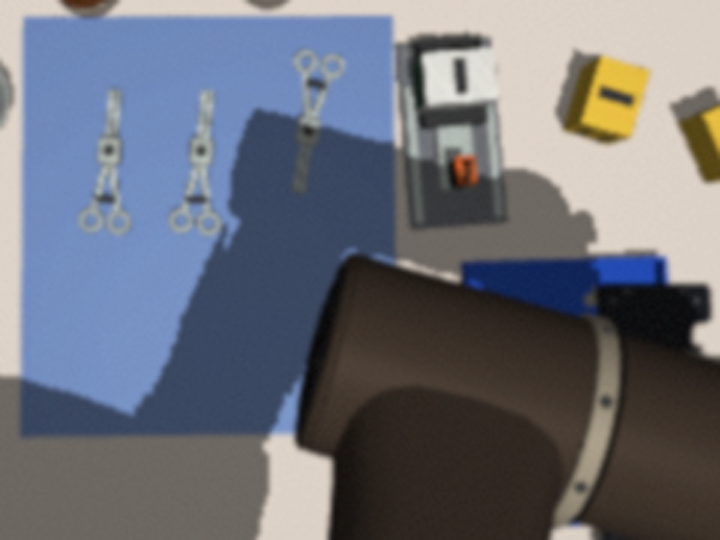

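```bash
python3 - <<'E'
from h import *
pick([.6313,.0865],-.06)
place([.489,.300],-np.pi/2)
s=optics.snapshot("top");crop(s,60,130,320,310,3,"u1.png")
E
```

```text
hit False
grip t 66.9 w 0.0199 p [ 0.6313  0.0865 -0.0154] f [-0.3  0.4  1.1]
lift t 68.1 w 0.0198 p [0.6307 0.0863 0.0842] f [ 0.1 -0.1 -1.3]
over t 69.8 w 0.0198 p [0.4891 0.2998 0.0849] f [ 0.1  1.1 -0.6]
down True t 71.7 w 0.0199 p [ 0.4889  0.2999 -0.0115] f [-0.7 -1.2  5.2]
up t 73.3 w 0.0361 p [0.4886 0.2996 0.0992] f [-0.  -0.2  0. ]
```

View pics/u1.png

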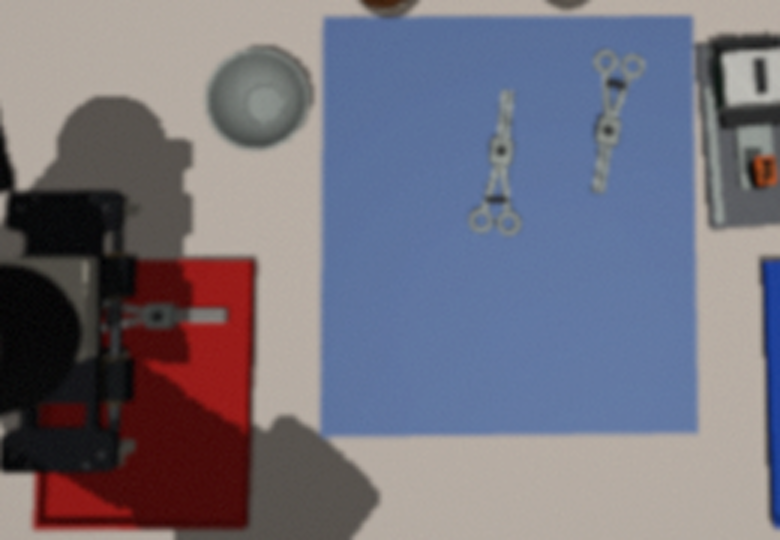

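The first shut clamp is in the red tray, and b and c are at unchanged pixels.

```bash
python3 - <<'E'
from h import *
pick([.6304,.0059],-.09)
place([.424,.300],-np.pi/2)
s=optics.snapshot("top");crop(s,60,130,320,310,3,"v1.png")
E
```

```text
hit False
grip t 77.7 w 0.0196 p [ 0.6305  0.0059 -0.0154] f [-0.5  0.8  0.4]
lift t 78.8 w 0.0197 p [0.6298 0.0058 0.0842] f [-0.4  1.3 -0.2]
over t 80.7 w 0.0195 p [0.4242 0.2998 0.0849] f [ 0.6  0.1 -0.7]
down True t 82.6 w 0.0193 p [ 0.4239  0.2998 -0.0115] f [-0.6 -0.7  4.8]
up t 84.2 w 0.0358 p [0.4236 0.2995 0.0993] f [-0.5  0.4 -0.5]
```

View pics/v1.png

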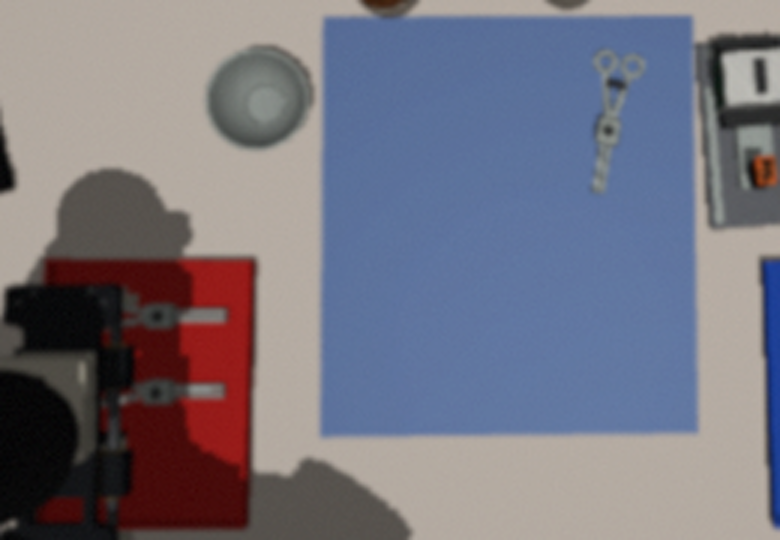

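```bash
python3 - <<'E'
from h import *
pick([.6479,-.0883],-.18)
place([.359,.318],-np.pi/2)
arm.move_ptp([.5,0,.35],down(A))
s=optics.snapshot("top");crop(s,60,130,190,310,3.2,"w1.png")
s2=optics.snapshot("side"); cv2.imwrite("pics/w2.png",cv2.resize(s2["color"][:,:,::-1],(800,600),interpolation=cv2.INTER_CUBIC))
E
```

```text
hit False
grip t 88.7 w 0.0198 p [ 0.648  -0.0883 -0.0154] f [-0.5 -0.3  0.4]
lift t 89.9 w 0.0198 p [ 0.6473 -0.0883  0.0842] f [-0.1 -0.6 -0.8]
over t 91.9 w 0.0196 p [0.3593 0.3179 0.085 ] f [ 1.1 -0.2 -0.8]
down True t 93.8 w 0.0199 p [ 0.3589  0.3179 -0.0116] f [-1.5 -0.3  5.7]
up t 95.5 w 0.0362 p [0.3587 0.3175 0.0993] f [ 0.7  0.4 -0.1]
```

View pics/w1.png

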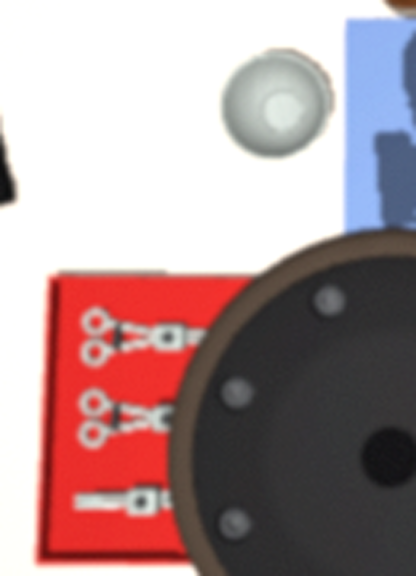

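View pics/w2.png

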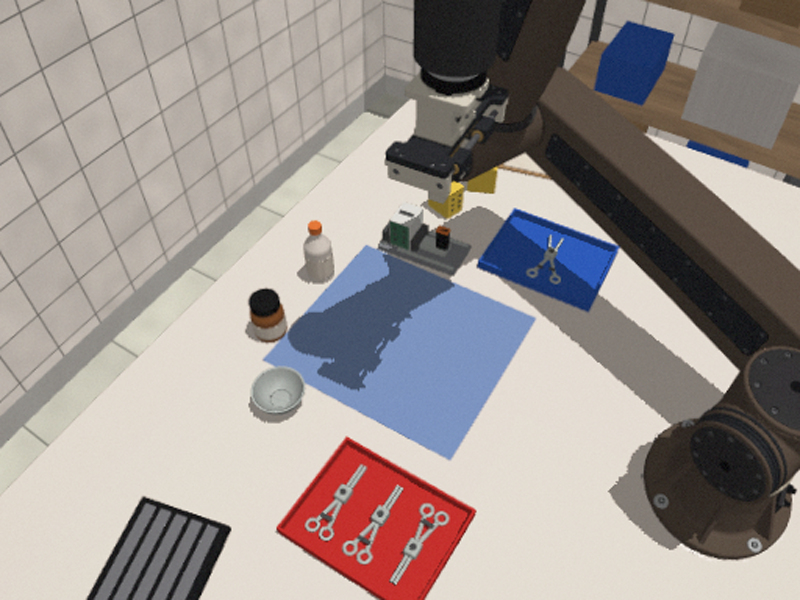

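All four clamps are in their trays. I'll move the arm clear and take a last close look at the vise and both trays.

```bash
python3 - <<'E'
from h import *
arm.move_j([1.5,.359,.012,0,-1.224,-.288])
s=optics.snapshot("top");s2=optics.snapshot("side")
a=s["color"][130:230,285:385,::-1];b=s["color"][210:310,305:405,::-1];c=s["color"][210:310,60:160,::-1];d=s2["color"][100:200,225:325,::-1]
im=np.vstack([np.hstack([a,b]),np.hstack([c,d])]);im=np.clip(im*1.4,0,255).astype(np.uint8)
cv2.imwrite("pics/x1.png",cv2.resize(im,(600,600),interpolation=cv2.INTER_CUBIC))
cv2.imwrite("pics/x2.png",cv2.resize(s["color"][:,:,::-1],(800,600)));print(get_obs()["t"])
E
```

```text
99.9917
```

View pics/x1.png

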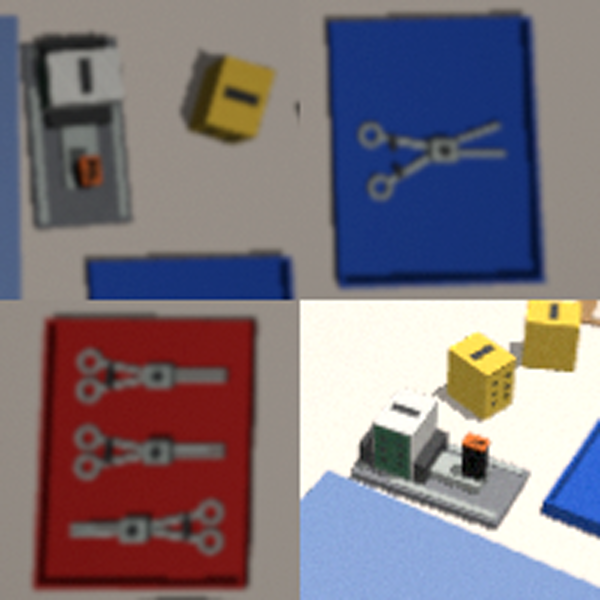

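View pics/x2.png

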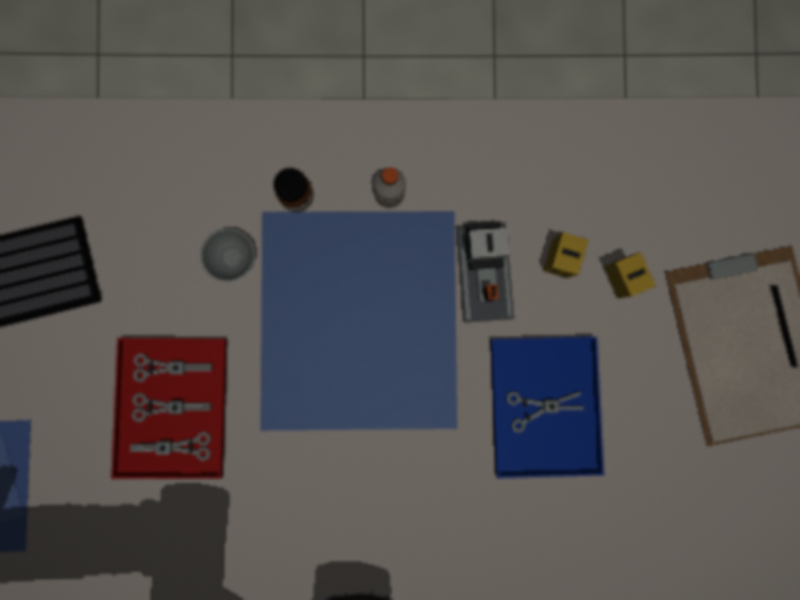

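```bash
python3 - <<'E'
from h import *
workorder.job_done(); print(get_obs()["t"])
E
```

```text
the job is handed in; nothing more can be done
the job is handed in; nothing more can be done
```

I handed the job in at about 100 s of the 210 s allowed; the hand-in gives no verdict.

**Vise:** I slid the jaw back, lifted the block and turned it a quarter turn. I set it on the floor, pushed it against the fixed jaw, and slid the jaw shut until the force rose. The last pictures show a green end exposed and the block upright, square and centred to about 1 mm.

**Clamps:** four were present. The three ratcheted shut are in the red tray, and the open one is in the blue tray with its jaws still spread. In the final pictures, the dish, bottle and jar are where they were at the start.

Some checks failed or disagreed along the way:
- **First clamp grasp:** it closed on nothing. The fingertips end about 19.5 mm above the reported TCP, which I measured by touching an empty spot on the mat. All later grasps used that correction and read 19.5–20 mm at the box lock.
- **Jaw travel:** the closing stroke read about 2 mm longer than it should have (38.7 mm against 36.5 mm). I put this down to the handle slipping in the pads and did not check further. The pictures show the jaw against the block.
- **Push against the fixed jaw:** it may have stopped on floor contact rather than the jaw, because the force was mostly vertical. It did stop after 8.1 mm against an expected 8 mm, and closing the jaw then pressed the block home.

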